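# Find the delaminated strip on the bending stations

## Robot

A 6-joint arm with a two-finger parallel gripper is mounted at the origin on a cart in front of the work surface, level with it; the furniture and walls round the work are solid. World frame = base frame: x ahead of the robot, y to its left, z up, the work surface at z = 0. Lengths are in mm, angles in rad, forces in N, time in s.
With the tool pointing down it reaches from about 350 to 875 mm from the base axis. Payload 4.2 kg.
Tool frame: the origin (TCP) lies between the finger pads; the fingertips stand 17 mm ahead of it and the grasp point (between the pads) lies 2 mm behind it; z points along the fingers, y is the line along which they close (so a half turn about z gives the same grasp; the last joint's range is limited). The gripper opens to 85 mm and grips with 20 to 120 N. Pads are 22 mm wide; open, the fingers measure 114 mm over their backs; the gripper's body (76 mm by 85 mm) begins 54 mm behind the grasp point. The pads swing forward as they close: fully open they stand 13 mm farther back than shut.
Start: joints at [-1.013, 0.385, 0.008, 0, -1.194, -0.259], TCP at [183.999, -597.28, 248.312] pointing down, gripper open.
Joint ranges: [-3.14, 3.14], [-1.21, 2.06], [-1.07, 1.41], [-3.16, 2.05], [-2.99, -0.16], [-3.1, 3.1]. Speed limits (rad/s): [2.79, 2.79, 3.14, 3.14, 3.14, 3.14].

## Interface

Orientations are given as a unit quaternion [x, y, z, w].
In Python, from bench import arm, camrig, sensors, job gives the robot as it stands (arm), with the cameras (camrig), the readings (sensors) and the job (job).
- The arm moves only by the tool jog_arm, called after "Request:" as a command line: name --pt "numbers of a row" for each row, then --argument value for the rest. Schema: {"type":"object","properties":{"moves":{"type":"array","items":{"type":"array","items":{"type":"number"},"minItems":6,"maxItems":6},"minItems":1,"maxItems":10},"jaw":{"type":"number"},"only":{"type":"string"},"quiet":{"type":"boolean"},"lines":{"type":"string"}},"required":["moves"],"additionalProperties":false}. moves is a list of rows, 1 to 10 of them, each of 6 numbers: dx, dy, dz in shares of 1000 mm (1.0 is 1000 mm), then a rotation vector rx, ry, rz in normalised numbers (1 is pi rad); each row is the pose to reach, as a shift and turn from the pose commanded when the call began, along the tool's axes at that moment; what a row does not reach only later rows make up. A row lasts 1/10 s, in which the tool goes at most 50 mm and 0.15 rad, less where a joint would pass 70% of its speed; a pose out of reach is approached as far as the arm can. jaw is the finger opening in mm, set as the call begins (left out keeps the last). The fingers move at their own pace and stop on an object; the grip force is fixed at half the most. Time passes only in rows, so rows that do not move let the fingers close. The tool returns the time, the measured TCP pose, the force, the opening and the grip force at its end. only (a regular expression) keeps the lines of the reply that match it, lines (a string "A,B") keeps lines A to B, and quiet returns only ok. Shift and turn numbers lie between -1 and 1, and a call with a number outside is refused. Input that does not fit is refused with a message, and nothing moves.
- sensors.read_state(): the state, without advancing time (a new reading comes with each control period).
- camrig.get_image(name): name is "side" or "top" or "wrist"; returns the picture (420x560x3 uint8, blue, green, red); there is no depth.
- camrig.get_calibration(name): a dict with "K" (3x3 intrinsics, pixels), "rvec" (rotation vector, rad) and "tvec" (3), from world to camera coordinates, as OpenCV has them. Camera axes: x right, y down, z forward; pixel columns grow to the right and rows downward; lengths in mm; the calibration is good to about 2 mm. The wrist camera is an equidistant fisheye: a pixel r from the principal point sees the ray r / f radians off the axis. A picture is of the moment at which its call begins: read the wrist's pose just before it. get_calibration takes no time and is no camera call; for the wrist camera it gives the pose at the moment of the call.
- job.job_done(): hands the job in; it is judged then, once.
The state is a dict: "clock": time; "joints": joint angles; "joint_vel": joint speeds; "joint_efforts": joint torques, N m; "position": TCP position; "ee_rot": TCP orientation; "contact_force": force on the tool from outside, world axes, zero at the start; "wrist_torque": the same for the moment, N m; "gripper_width": finger opening in mm; "grasp_force": force on a finger pad.
Only numpy, scipy, OpenCV 4.12 (cv2) and the standard library are available. Lean on these libraries where they do the work, as an engineer would, in place of code of your own. Each camera call takes 0.05 s, during which the arm holds its last target. There are 200 camera calls.

## Task

Three bonded laminate test strips have come back from the drying oven and are clamped side by side in bending stations; in one of them the bond has let go, which cannot be seen but makes it much softer than the other two. Working from left to right, gently press the white free tip of each strip down onto its stop, hold it there a moment to judge its stiffness, and let it spring back; then swing the red clamp handle of the soft strip fully back, so that the strip can be exchanged. Keep the two sound strips clamped and do not disturb the other things on the desk.

Things in the scene. Friction and masses are not known exactly. Their poses are not given: they have to be found in the camera images.
- bench_plate: aluminium tooling plate 208x262x12 mm, fixed on the desk, carrying three alike bending stations side by side, 80 mm apart. Origin: on its underside, on its centre line, 100 mm from the edge that faces the robot; x points away from the robot along the strips, y to the robot's left across the stations (left station at +y), z up.
- left: the left bending station, fixed on the plate. Origin: centre line of its 185x44x10 mm blue base, at the underside (12 mm over the desk); axes parallel to the plate's. A black laminate strip, 20 mm wide and 2.4 mm thick, lies on a seat block (x 0 to +36 mm), held by a red-handled toggle clamp behind it; its free end reaches 90 mm towards the robot (x 0 to -90 mm).
- left_press (a point): where to press the left strip: on top of its white free tip as it lies unloaded, 8 mm from its end, over the brass stop (station x = -82, z = 40.4 mm); this point stays put. Pressed, the strip bends down 12 mm to the stop and springs back when let go. The force grows evenly from almost 0 to its value at the stop: 7 to 9 N if sound, less than half of that if soft.
- left_handle (a joint): angle of the left station's red clamp handle: 0 to 0.06 closed, upright; grows as its top swings away from the robot (station's +x) and the hold-down arm in front of it lifts; 1.2 rad fully back. Pivots about the station's y axis through x = +68 mm, z = 62 mm above the station's origin; needs about 0.2 N m (3 N at the grip) and stays where it is left.
- left_grip (a point): middle of the red grip of the left clamp handle, 70 mm from the pivot, moving with it; the grip is 19 mm (along x) by 14 mm (along y) and 66 mm long, its upper end 32 mm above this point when upright.
- middle: the middle bending station, fixed on the plate. Origin: centre line of its 185x44x10 mm blue base, at the underside (12 mm over the desk); axes parallel to the plate's. A black laminate strip, 20 mm wide and 2.4 mm thick, lies on a seat block (x 0 to +36 mm), held by a red-handled toggle clamp behind it; its free end reaches 90 mm towards the robot (x 0 to -90 mm).
- middle_press (a point): where to press the middle strip: on top of its white free tip as it lies unloaded, 8 mm from its end, over the brass stop (station x = -82, z = 40.4 mm); this point stays put. Pressed, the strip bends down 12 mm to the stop and springs back when let go. The force grows evenly from almost 0 to its value at the stop: 7 to 9 N if sound, less than half of that if soft.
- middle_handle (a joint): angle of the middle station's red clamp handle: 0 to 0.06 closed, upright; grows as its top swings away from the robot (station's +x) and the hold-down arm in front of it lifts; 1.2 rad fully back. Pivots about the station's y axis through x = +68 mm, z = 62 mm above the station's origin; needs about 0.2 N m (3 N at the grip) and stays where it is left.
- middle_grip (a point): middle of the red grip of the middle clamp handle, 70 mm from the pivot, moving with it; the grip is 19 mm (along x) by 14 mm (along y) and 66 mm long, its upper end 32 mm above this point when upright.
- right: the right bending station, fixed on the plate. Origin: centre line of its 185x44x10 mm blue base, at the underside (12 mm over the desk); axes parallel to the plate's. A black laminate strip, 20 mm wide and 2.4 mm thick, lies on a seat block (x 0 to +36 mm), held by a red-handled toggle clamp behind it; its free end reaches 90 mm towards the robot (x 0 to -90 mm).
- right_press (a point): where to press the right strip: on top of its white free tip as it lies unloaded, 8 mm from its end, over the brass stop (station x = -82, z = 40.4 mm); this point stays put. Pressed, the strip bends down 12 mm to the stop and springs back when let go. The force grows evenly from almost 0 to its value at the stop: 7 to 9 N if sound, less than half of that if soft.
- right_handle (a joint): angle of the right station's red clamp handle: 0 to 0.06 closed, upright; grows as its top swings away from the robot (station's +x) and the hold-down arm in front of it lifts; 1.2 rad fully back. Pivots about the station's y axis through x = +68 mm, z = 62 mm above the station's origin; needs about 0.2 N m (3 N at the grip) and stays where it is left.
- right_grip (a point): middle of the red grip of the right clamp handle, 70 mm from the pivot, moving with it; the grip is 19 mm (along x) by 14 mm (along y) and 66 mm long, its upper end 32 mm above this point when upright.
- coating_gauge: grey hand-held coating thickness gauge, 102x54x27 mm, lying flat; bystander; origin at the centre of its underside
- tape_masking: roll of masking tape lying flat, 98 mm across, 24 mm high; bystander; origin at the centre of its underside
- dropper_bottle: brown dropper bottle with black bulb, 34 mm across, 103 mm tall; bystander; origin at the centre of its underside

How it is judged:
By the outcome, as a careful person would: the job done as asked, in the order asked, and still so for the second after the job is handed in, with the robot touching nothing.
It also fails if it takes over 56 s, if anything falls off the work surface, if the arm or the gripper's body presses on something with over 40 N, if the wrist force passes 120 N, or if a joint passes its speed limit or range.

## Working session

There is one attempt and no reset: what is moved stays moved. The work goes in short steps, Python scripts to look and compute and a tool call to move; the robot and the scene stay as the last step left them, time stands still between calls to the robot, and variables do not carry over. Pictures are saved under pics/ and viewed, at most 10 in all, crops included, and the job is handed in when it is done.

```bash
ls; mkdir -p pics; python3 - <<'E'
from bench import arm, camrig, sensors, job
import cv2
for n in("side","top"):
    cv2.imwrite(f"pics/{n}0.png",camrig.get_image(n))
s=sensors.read_state();print(s)
for n in("side","top","wrist"):print(n,camrig.get_calibration(n))
E
```

```text
bench.py
pics
{'clock': 0.1, 'joints': array([-1.01339395e+00,  3.85457396e-01,  6.75605008e-03, -4.02965599e-04,
       -1.19401958e+00, -2.58615049e-01]), 'joint_vel': array([ 3.46943912e-05, -3.11363942e-03,  3.66881608e-03,  2.84268835e-03,
       -1.99433809e-04,  5.45754216e-04]), 'joint_efforts': array([-3.71581309e-04, -3.93317735e+01,  1.88929904e+01,  4.19783056e+00,
       -2.55243751e-03,  9.47991595e-06]), 'position': array([ 183.84764472, -596.83105978,  247.34662475]), 'ee_rot': array([-1.48765021e-01,  9.88872088e-01,  9.57616897e-04, -2.09918624e-04]), 'contact_force': array([0.05350202, 0.19200164, 0.16110297]), 'wrist_torque': array([-0.00149498, -0.03191577,  0.01507394]), 'grasp_force': 0.0, 'gripper_width': 85.21010484984353}
side {'K': array([[382.27141842,   0.        , 276.78702522],
       [  0.        , 382.27141842, 210.24654357],
       [  0.        ,   0.        ,   1.        ]]), 'rvec': array([ 2.23283869,  0.05917022, -0.00834382]), 'tvec': array([-537.35880496,   74.76470111, 1063.96221261])}
top {'K': array([[424.77538657,   0.        , 278.5019142 ],
       [  0.        , 424.77538657, 207.48096311],
       [  0.        ,   0.        ,   1.        ]]), 'rvec': array([ 2.17459018, -2.14821375,  0.14034079]), 'tvec': array([   9.38620684,  520.7211173 , 1075.18519219])}
wrist {'K': array([[325.1922621 ,   0.        , 277.8195771 ],
       [  0.        , 325.1922621 , 202.83157138],
       [  0.        ,   0.        ,   1.        ]]), 'rvec': array([-1.76470505, -2.38936801, -0.31693227]), 'tvec': array([624.27436702, -34.20110611, 377.56893976])}
```

View pics/side0.png

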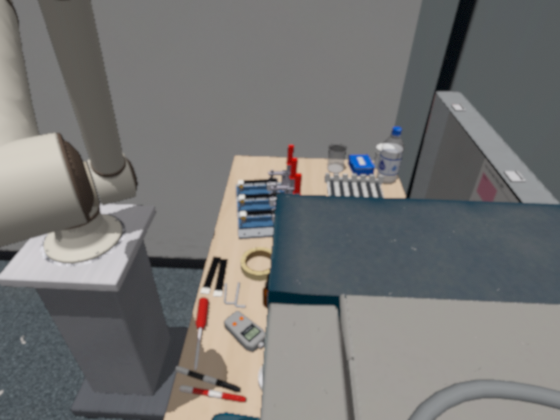

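View pics/top0.png

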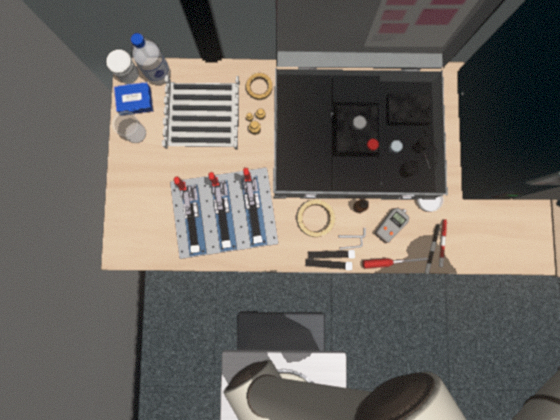

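The side view shows the plate at about (235-300, 150-235) with the red handles near (292,165). In the top view it is at (170-278, 168-257), with white tips around (197,250), (225,245) and (257,242), red handles on top, and a dark oven to the right. I'll enlarge both.

```bash
python3 - <<'E'
import cv2
a=cv2.imread("pics/top0.png")[155:265,160:290]
cv2.imwrite("pics/topc.png",cv2.resize(a,None,fx=5.4,fy=5.4,interpolation=cv2.INTER_CUBIC))
a=cv2.imread("pics/side0.png")[135:245,225:325]
cv2.imwrite("pics/sidec.png",cv2.resize(a,None,fx=5.4,fy=5.4,interpolation=cv2.INTER_CUBIC))
E
```

```text
(no output)
```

View pics/topc.png

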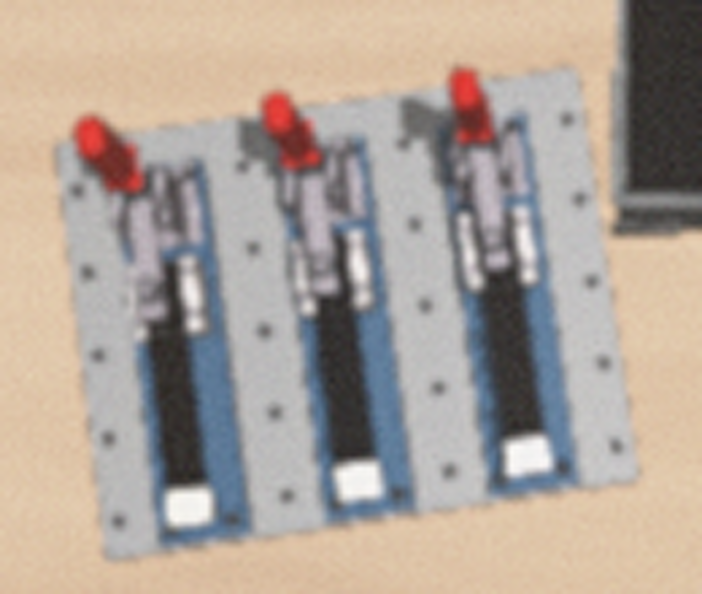

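View pics/sidec.png

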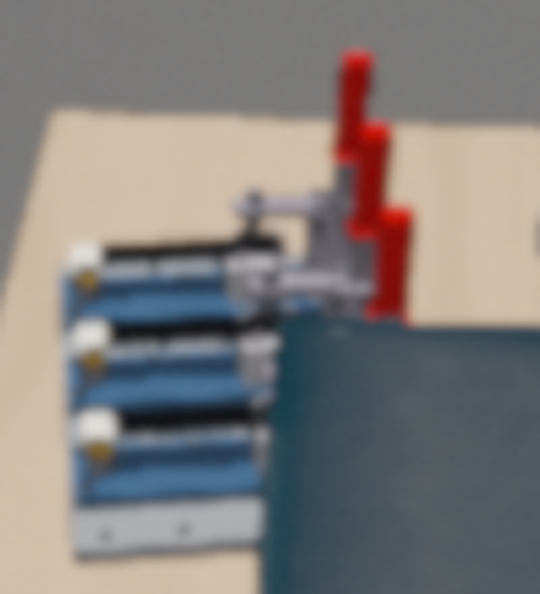

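```bash
cat > h.py <<'E'
import numpy as np,cv2
from bench import arm, camrig, sensors, job
from scipy.optimize import least_squares
C={n:camrig.get_calibration(n) for n in("side","top")}
def proj(n,P):
    c=C[n];return cv2.projectPoints(np.array(P,float).reshape(-1,3),c["rvec"],c["tvec"],c["K"],None)[0].reshape(-1,2)
def tri(p,q):
    M=[]
    for n in("top","side"):
        c=C[n];M.append(c["K"]@np.c_[cv2.Rodrigues(c["rvec"])[0],c["tvec"]])
    X=cv2.triangulatePoints(M[0],M[1],np.array(p,float).T,np.array(q,float).T);return (X[:3]/X[3]).T
def W(p,P):
    c,s=np.cos(p[2]),np.sin(p[2]);P=np.array(P,float)
    return np.c_[p[0]+c*P[:,0]-s*P[:,1],p[1]+s*P[:,0]+c*P[:,1],P[:,2]]
E
cat > fit.py <<'E'
from h import *
tc=lambda a:(np.array(a)+.5)/5.4-.5+[160,155]
sc=lambda a:(np.array(a)+.5)/5.4-.5+[225,135]
corn=tc([(57,143),(578,66),(638,480),(105,560)]);CM=[(108,131,12),(108,-131,12),(-100,-131,12),(-100,131,12)]
tip=tc([(189,507),(357,481),(527,455)]);TM=[(-82,y,52.4) for y in(80,0,-80)]
hd=tc([(92,132),(277,107),(463,83)]);HM=[(68,y,176) for y in(80,0,-80)]
tipS=sc([(85,255),(92,335),(100,425)]);hdS=sc([(357,58),(376,129),(398,214)])
print("tips tri",tri(tip,tipS).round(1).tolist());print("handles tri",tri(hd,hdS).round(1).tolist())
def f(p):
    A=np.r_[proj("top",W(p,CM+TM+HM))-np.r_[corn,tip,hd],proj("side",W(p,TM+HM))-np.r_[tipS,hdS]]
    return A.ravel()
for sub in (slice(0,20),slice(0,32)):
    r=least_squares(lambda p:f(p)[sub],[550,150,0]);print(r.x,f(r.x).reshape(-1,2).round(1).tolist())
p=r.x
print("press",W(p,TM).round(1).tolist(),"grip",W(p,[(68,y,144) for y in(80,0,-80)]).round(1).tolist())
# oven front corner in top view pixel for assumed heights
for n,u in(("top",(275,195)),):
    c=C[n];R=cv2.Rodrigues(c["rvec"])[0];o=-R.T@c["tvec"];d=R.T@np.linalg.inv(c["K"])@[*u,1]
    for z in(0,200,350):print(z,(o+d*(z-o[2])/d[2]).round())
print(tri([(275,195)],[(273,300)]))
E
python3 fit.py
```

```text
tips tri [[411.7, 226.6, 52.2], [424.8, 148.5, 51.9], [438.2, 69.1, 52.1]]
handles tri [[565.5, 250.1, 173.9], [576.9, 172.1, 174.9], [588.7, 93.7, 173.1]]
[5.06778307e+02 1.60753913e+02 1.57520673e-01] [[-0.5, -0.9], [0.2, -0.5], [0.3, -0.3], [-0.3, -0.5], [-0.2, -0.9], [0.2, -0.6], [0.0, -0.4], [-0.4, 1.6], [0.2, 1.3], [0.5, 0.8], [0.3, -0.1], [0.0, 0.0], [-0.3, 0.0], [-1.3, -0.7], [-1.0, -0.3], [-0.6, -0.7]]
[5.07243624e+02 1.60588920e+02 1.56519695e-01] [[-0.4, -1.2], [0.3, -0.6], [0.3, -0.4], [-0.3, -0.8], [-0.1, -1.1], [0.2, -0.8], [0.1, -0.6], [-0.3, 1.4], [0.3, 1.1], [0.6, 0.6], [0.5, -0.1], [0.2, 0.0], [-0.2, 0.0], [-1.2, -0.7], [-0.8, -0.2], [-0.5, -0.7]]
press [[413.8, 226.8, 52.4], [426.2, 147.8, 52.4], [438.7, 68.8, 52.4]] grip [[561.9, 250.2, 144.0], [574.4, 171.2, 144.0], [586.9, 92.2, 144.0]]
0 [558.  25.   0.]
200 [528.  25. 200.]
350 [505.  25. 350.]
[[ 567.56907322   21.00373087 -249.28996553]]
```

The two views agree: the tips are at z≈52 and the plate yaw is 0.157, with the origin at (507,161). Next I close the gripper and drive towards the left tip at safe height.

Units first: shifts go in shares of 1000 mm and turns go in shares of pi rad. So 398 mm / 1000 = 0.398, -300 mm / 1000 = -0.3, 0.14 rad / 3.1416 = 0.0446.

Request:
jog_arm --pt "-0.03 0.04 0 0 0 0.0159" --pt "-0.06 0.08 0 0 0 0.0318" --pt "-0.09 0.12 0 0 0 0.0446" --pt "-0.12 0.16 0 0 0 0.0446" --pt "-0.15 0.2 0 0 0 0.0446" --pt "-0.18 0.24 0 0 0 0.0446" --pt "-0.21 0.28 0 0 0 0.0446" --pt "-0.24 0.32 0 0 0 0.0446" --pt "-0.27 0.36 0 0 0 0.0446" --pt "-0.3 0.398 0 0 0 0.0446" --jaw 0

```text
clock: 1.1
position: [353.3, -126.6, 248.4]
ee_rot: [-0.079, 0.997, 0.0, 0.0]
contact_force: [0.9, -0.5, 0.3]
gripper_width: 0.1
grasp_force: 0.0
```

```bash
python3 - <<'E'
from h import *
from scipy.spatial.transform import Rotation as Ro
s=sensors.read_state();R=Ro.from_quat(s["ee_rot"]).as_matrix();print(R.round(3).tolist())
c=camrig.get_calibration("wrist");o=-cv2.Rodrigues(c["rvec"])[0].T@c["tvec"];print("cam in tool",R.T@(o-s["position"]))
p=[507.2,160.6,.157]
print(R.T@(W(p,[(-87,80,120)])[0]-s["position"]))
E
```

```text
[[-0.987, -0.158, 0.001], [-0.158, 0.987, 0.0], [-0.001, 0.0, -1.0]]
cam in tool [ 6.50245531e+01 -3.86728376e-02 -1.25134463e+02]
[-110.47233856  339.37251381  128.50995257]
```

In the tool's units: 339 mm / 1000 = 0.339, 128 mm / 1000 = 0.128.

Request:
jog_arm --pt "-0.014 0.042 0 0 0 0" --pt "-0.028 0.085 0.01 0 0 0" --pt "-0.042 0.127 0.025 0 0 0" --pt "-0.055 0.17 0.04 0 0 0" --pt "-0.069 0.212 0.06 0 0 0" --pt "-0.083 0.254 0.08 0 0 0" --pt "-0.097 0.297 0.1 0 0 0" --pt "-0.11 0.339 0.128 0 0 0" --pt "-0.11 0.339 0.128 0 0 0" --pt "-0.11 0.339 0.128 0 0 0"

```text
clock: 2.1
position: [407.9, 223.8, 119.0]
ee_rot: [-0.08, 0.997, -0.001, -0.001]
contact_force: [-0.6, 0.0, 0.2]
gripper_width: -0.0
grasp_force: 0.0
```

```bash
python3 - <<'E'
from h import *
s=sensors.read_state();c=camrig.get_calibration("wrist")
cv2.imwrite("pics/w1.png",camrig.get_image("wrist"));print(s["position"])
import json
def fish(P):
    R=cv2.Rodrigues(c["rvec"])[0];q=R@np.array(P)+c["tvec"];r=np.hypot(q[0],q[1]);t=np.arctan2(r,q[2]);k=c["K"]
    return (k[0,0]*t*q[0]/r+k[0,2],k[1,1]*t*q[1]/r+k[1,2])
for P in W([507.2,160.6,.157],[(-82,y,52.4) for y in(80,0,-80)]+[(68,y,176) for y in(80,0,-80)]):print(P,np.round(fish(P),1))
E
```

```text
[407.91343538 223.8100821  118.99413652]
[413.70006985 226.79488697  52.4       ] [281.4 233.3]
[426.20853483 147.77882339  52.4       ] [159.6 231.5]
[438.71699981  68.76275981  52.4       ] [ 64.1 227.9]
[561.85518906 250.24825882 176.        ] [280.2 531.6]
[574.36365404 171.23219523 176.        ] [151.4 517.5]
[586.87211903  92.21613165 176.        ] [ 49.  484.5]
```

View pics/w1.png

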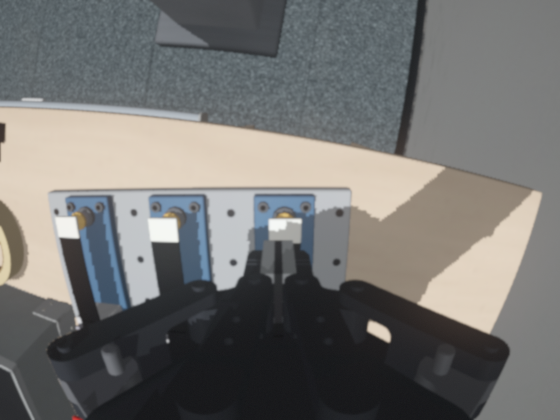

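The wrist view shows the tips at (285,230), (164,230) and (67,227), about 4 px right of and 3 px above my projections. I'll shift the target by about (-1.5,+1.5) mm, then press the left strip.

In the tool's units: 46 mm / 1000 = 0.046, 40 mm / 1000 = 0.04.

Request:
jog_arm --pt "0 0.004 0.02 0 0 0" --pt "0 0.004 0.04 0 0 0" --pt "0 0.004 0.046 0 0 0" --pt "0 0.004 0.046 0 0 0"

```text
clock: 2.55
position: [407.8, 226.3, 74.5]
ee_rot: [-0.079, 0.997, -0.0, -0.0]
contact_force: [0.1, 1.0, 1.4]
gripper_width: -0.1
grasp_force: 0.0
```

Request:
jog_arm --pt "0 0 0.003 0 0 0" --pt "0 0 0.006 0 0 0" --pt "0 0 0.006 0 0 0" --pt "0 0 0.006 0 0 0"

```text
clock: 2.95
position: [408.3, 227.7, 68.8]
ee_rot: [-0.079, 0.997, 0.0, 0.0]
contact_force: [0.5, 0.7, 0.8]
gripper_width: -0.2
grasp_force: 0.4
```

In the tool's units: 4 mm / 1000 = 0.004, 2 mm / 1000 = 0.002.

Request:
jog_arm --pt "0 0 0.002 0 0 0" --pt "0 0 0.004 0 0 0" --pt "0 0 0.004 0 0 0" --pt "0 0 0.004 0 0 0"

```text
clock: 3.35
position: [408.3, 227.8, 64.6]
ee_rot: [-0.079, 0.997, 0.0, 0.0]
contact_force: [1.0, -1.6, 3.2]
gripper_width: -0.1
grasp_force: 1.8
```

In the tool's units: 5 mm / 1000 = 0.005, 4 mm / 1000 = 0.004.

Request:
jog_arm --pt "0 0 0.002 0 0 0" --pt "0 0 0.004 0 0 0" --pt "0 0 0.005 0 0 0" --pt "0 0 0.005 0 0 0" --pt "0 0 0.005 0 0 0"

```text
clock: 3.85
position: [408.6, 228.0, 59.9]
ee_rot: [-0.08, 0.997, 0.0, 0.001]
contact_force: [1.3, -0.7, 6.8]
gripper_width: 0.0
grasp_force: 3.5
```

Request:
jog_arm --pt "0 0 0.001 0 0 0" --pt "0 0 0.0015 0 0 0" --pt "0 0 0.0015 0 0 0" --pt "0 0 0.0015 0 0 0"

```text
clock: 4.25
position: [408.7, 228.0, 58.5]
ee_rot: [-0.08, 0.997, 0.0, 0.001]
contact_force: [1.1, -1.0, 8.7]
gripper_width: 0.1
grasp_force: 3.9
```

Request:
jog_arm --pt "0 0 0.001 0 0 0" --pt "0 0 0.001 0 0 0" --pt "0 0 0.001 0 0 0" --pt "0 0 0.001 0 0 0"

```text
clock: 4.65
position: [408.8, 228.1, 57.8]
ee_rot: [-0.08, 0.997, 0.001, 0.001]
contact_force: [1.2, -1.2, 8.9]
gripper_width: 0.0
grasp_force: 4.7
```

Request:
jog_arm --pt "0 0 0.0007 0 0 0" --pt "0 0 0.0007 0 0 0" --pt "0 0 0.0007 0 0 0" --pt "0 0 0.0007 0 0 0"

```text
clock: 5.05
position: [408.9, 228.1, 57.3]
ee_rot: [-0.08, 0.997, 0.001, 0.001]
contact_force: [0.4, -1.5, 12.5]
gripper_width: -0.0
grasp_force: 5.9
```

At the stop: the force rose from 8.9 to 12.5 N right at z≈57.3. The left strip is sound at about 8.9 N. I'll hold briefly, lift and move to the middle strip.

In the tool's units: 0.3 mm / 1000 = 0.0003.

Request:
jog_arm --pt "0 0 0.0003 0 0 0" --pt "0 0 0.0003 0 0 0" --pt "0 0 0.0003 0 0 0" --pt "0 0 0.0003 0 0 0" --pt "0 0 0.0003 0 0 0" --pt "0 0 0.0003 0 0 0" --pt "0 0 0.0003 0 0 0"

```text
clock: 5.75
position: [408.9, 228.2, 57.2]
ee_rot: [-0.08, 0.997, 0.001, 0.001]
contact_force: [-0.0, -1.7, 13.2]
gripper_width: -0.3
grasp_force: 6.4
```

Request:
jog_arm --pt "0 0 -0.003 0 0 0" --pt "0 0 -0.007 0 0 0" --pt "0 0 -0.012 0 0 0" --pt "0 0 -0.022 0 0 0" --pt "0 0 -0.036 0 0 0" --pt "0 0 -0.036 0 0 0"

```text
clock: 6.35
position: [408.2, 227.9, 93.0]
ee_rot: [-0.079, 0.997, 0.001, 0.001]
contact_force: [0.2, 0.8, -0.7]
gripper_width: 0.0
grasp_force: 0.0
```

Request:
jog_arm --pt "0 -0.04 0 0 0 0" --pt "0 -0.08 0 0 0 0" --pt "0 -0.08 0 0 0 0" --pt "0 -0.08 0 0 0 0" --pt "0 -0.08 0 0 0 0"

```text
clock: 6.85
position: [420.5, 148.9, 91.6]
ee_rot: [-0.079, 0.997, -0.0, -0.0]
contact_force: [0.3, -0.3, 0.5]
gripper_width: -0.0
grasp_force: 0.0
```

In the tool's units: 28 mm / 1000 = 0.028, 26 mm / 1000 = 0.026.

Request:
jog_arm --pt "0 0 0.012 0 0 0" --pt "0 0 0.02 0 0 0" --pt "0 0 0.023 0 0 0" --pt "0 0 0.026 0 0 0" --pt "0 0 0.028 0 0 0" --pt "0 0 0.028 0 0 0" --pt "0 0 0.028 0 0 0"

```text
clock: 7.55
position: [420.6, 148.6, 64.0]
ee_rot: [-0.079, 0.997, 0.0, 0.0]
contact_force: [-0.7, 0.3, 1.6]
gripper_width: -0.1
grasp_force: 0.7
```

Request:
jog_arm --pt "0 0 0.002 0 0 0" --pt "0 0 0.004 0 0 0" --pt "0 0 0.005 0 0 0" --pt "0 0 0.005 0 0 0" --pt "0 0 0.005 0 0 0"

```text
clock: 8.05
position: [421.0, 148.7, 59.0]
ee_rot: [-0.079, 0.997, 0.0, 0.0]
contact_force: [0.8, -0.2, 2.5]
gripper_width: 0.4
grasp_force: 1.3
```

The middle strip is soft: about 2.5 N at 10.4 mm deflection, against about 8 N on the left. I'll finish pressing it to the stop.

In the tool's units: 1.5 mm / 1000 = 0.0015, 1 mm / 1000 = 0.001.

Request:
jog_arm --pt "0 0 0.001 0 0 0" --pt "0 0 0.0015 0 0 0" --pt "0 0 0.0015 0 0 0" --pt "0 0 0.0015 0 0 0"

```text
clock: 8.45
position: [421.1, 148.8, 57.6]
ee_rot: [-0.079, 0.997, 0.0, 0.001]
contact_force: [0.8, -0.6, 5.3]
gripper_width: 0.2
grasp_force: 1.9
```

Request:
jog_arm --pt "0 0 0.0008 0 0 0" --pt "0 0 0.0008 0 0 0" --pt "0 0 0.0008 0 0 0" --pt "0 0 0.0008 0 0 0" --pt "0 0 0.0008 0 0 0"

```text
clock: 8.95
position: [421.2, 148.9, 56.9]
ee_rot: [-0.079, 0.997, 0.0, 0.001]
contact_force: [1.6, 1.1, 6.6]
gripper_width: 0.4
grasp_force: 2.6
```

In the tool's units: 0.5 mm / 1000 = 0.0005.

Request:
jog_arm --pt "0 0 0.0005 0 0 0" --pt "0 0 0.0005 0 0 0" --pt "0 0 0.0005 0 0 0" --pt "0 0 0.0005 0 0 0" --pt "0 0 0.0005 0 0 0" --pt "0 0 0.0005 0 0 0" --pt "0 0 0.0005 0 0 0"

```text
clock: 9.65
position: [421.3, 148.9, 56.5]
ee_rot: [-0.08, 0.997, 0.0, 0.001]
contact_force: [1.2, -0.5, 6.6]
gripper_width: 0.4
grasp_force: 3.1
```

Request:
jog_arm --pt "0 0 -0.003 0 0 0" --pt "0 0 -0.007 0 0 0" --pt "0 0 -0.012 0 0 0" --pt "0 0 -0.022 0 0 0" --pt "0 0 -0.036 0 0 0" --pt "0 0 -0.036 0 0 0"

```text
clock: 10.25
position: [420.9, 148.8, 93.4]
ee_rot: [-0.079, 0.997, 0.001, 0.001]
contact_force: [-0.3, 0.6, -0.4]
gripper_width: 0.1
grasp_force: 0.0
```

Request:
jog_arm --pt "0 -0.04 0 0 0 0" --pt "0 -0.08 0 0 0 0" --pt "0 -0.08 0 0 0 0" --pt "0 -0.08 0 0 0 0" --pt "0 -0.08 0 0 0 0"

```text
clock: 10.75
position: [433.1, 69.8, 91.9]
ee_rot: [-0.079, 0.997, -0.0, -0.0]
contact_force: [0.4, 0.5, 0.6]
gripper_width: 0.3
grasp_force: 0.0
```

Request:
jog_arm --pt "0 0 0.012 0 0 0" --pt "0 0 0.02 0 0 0" --pt "0 0 0.023 0 0 0" --pt "0 0 0.026 0 0 0" --pt "0 0 0.028 0 0 0" --pt "0 0 0.028 0 0 0" --pt "0 0 0.028 0 0 0"

```text
clock: 11.45
position: [433.0, 69.5, 64.2]
ee_rot: [-0.079, 0.997, 0.0, -0.0]
contact_force: [-2.8, 0.7, 5.4]
gripper_width: 0.2
grasp_force: 2.1
```

In the tool's units: 5 mm / 1000 = 0.005, 4 mm / 1000 = 0.004.

Request:
jog_arm --pt "0 0 0.002 0 0 0" --pt "0 0 0.004 0 0 0" --pt "0 0 0.005 0 0 0" --pt "0 0 0.005 0 0 0" --pt "0 0 0.005 0 0 0"

```text
clock: 11.95
position: [433.5, 69.6, 59.5]
ee_rot: [-0.079, 0.997, 0.0, 0.0]
contact_force: [-3.3, 1.2, 7.5]
gripper_width: 0.1
grasp_force: 4.0
```

Request:
jog_arm --pt "0 0 0.001 0 0 0" --pt "0 0 0.002 0 0 0" --pt "0 0 0.002 0 0 0" --pt "0 0 0.002 0 0 0"

```text
clock: 12.35
position: [433.7, 69.6, 57.7]
ee_rot: [-0.079, 0.997, 0.0, 0.001]
contact_force: [-2.7, 0.6, 9.2]
gripper_width: 0.1
grasp_force: 4.7
```

Request:
jog_arm --pt "0 0 0.0012 0 0 0" --pt "0 0 0.0012 0 0 0" --pt "0 0 0.0012 0 0 0" --pt "0 0 0.0012 0 0 0"

```text
clock: 12.75
position: [433.8, 69.6, 57.0]
ee_rot: [-0.08, 0.997, 0.0, 0.001]
contact_force: [-4.9, 0.7, 13.1]
gripper_width: 0.1
grasp_force: 6.8
```

In the tool's units: 0.2 mm / 1000 = 0.0002.

Request:
jog_arm --pt "0 0 0.0002 0 0 0" --pt "0 0 0.0002 0 0 0" --pt "0 0 0.0002 0 0 0" --pt "0 0 0.0002 0 0 0" --pt "0 0 0.0002 0 0 0" --pt "0 0 0.0002 0 0 0" --pt "0 0 0.0002 0 0 0"

```text
clock: 13.45
position: [433.8, 69.7, 56.8]
ee_rot: [-0.08, 0.997, 0.0, 0.001]
contact_force: [-4.4, 0.5, 13.1]
gripper_width: -0.3
grasp_force: 7.2
```

Request:
jog_arm --pt "0 0 -0.003 0 0 0" --pt "0 0 -0.007 0 0 0" --pt "0 0 -0.012 0 0 0" --pt "0 0 -0.025 0 0 0" --pt "0 0 -0.06 0 0 0" --pt "0 0 -0.1 0 0 0" --pt "0 0 -0.122 0 0 0" --pt "0 0 -0.122 0 0 0"

```text
clock: 14.25
position: [435.8, 70.4, 181.0]
ee_rot: [-0.08, 0.997, 0.002, 0.005]
contact_force: [0.8, 0.9, -0.8]
gripper_width: 0.2
grasp_force: 0.0
```

Request:
jog_arm --pt "0 0.04 0 0 0 0" --pt "-0.03 0.08 0 0 0 0" --pt "-0.07 0.08 0 0 0 0" --pt "-0.11 0.08 0 0 0 0" --pt "-0.122 0.08 0 0 0 0" --pt "-0.122 0.08 0 0 0 0" --pt "-0.122 0.08 0 0 0 0"

```text
clock: 14.95
position: [540.0, 167.1, 176.4]
ee_rot: [-0.079, 0.997, -0.0, -0.001]
contact_force: [1.1, -0.3, -0.2]
gripper_width: 0.0
grasp_force: 0.0
```

```bash
python3 - <<'E'
from h import *
cv2.imwrite("pics/s2.png",cv2.resize(camrig.get_image("side")[100:260,200:420],None,fx=3.6,fy=3.6,interpolation=cv2.INTER_CUBIC))
E
```

```text
(no output)
```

View pics/s2.png

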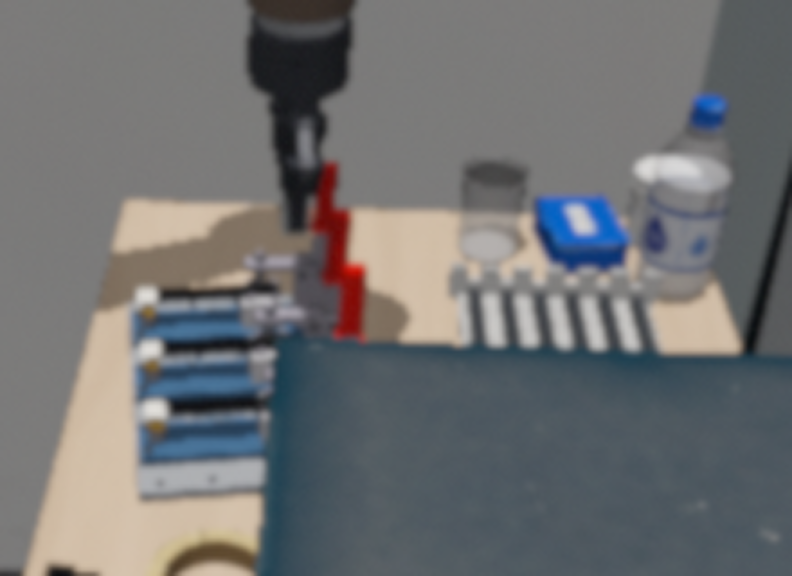

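The side view shows the closed fingertip at (292,230), just in front of the middle handle, whose top is at (340,212). All strips have sprung back and the handles are upright. Next I push the handle along its arc.

In the tool's units: -55 mm / 1000 = -0.055, -46 mm / 1000 = -0.046.

Request:
jog_arm --pt "-0.008 0 0 0 0 0" --pt "-0.015 0 0 0 0 0" --pt "-0.021 0 0 0 0 0" --pt "-0.03 0 0 0 0 0" --pt "-0.038 0 0.001 0 0 0" --pt "-0.046 0 0.003 0 0 0" --pt "-0.055 0 0.006 0 0 0" --pt "-0.055 0 0.006 0 0 0"

```text
clock: 15.8
position: [596.8, 176.7, 170.8]
ee_rot: [-0.079, 0.997, -0.0, 0.0]
contact_force: [0.3, -0.4, -0.0]
gripper_width: -0.3
grasp_force: 0.0
```

```bash
python3 - <<'E'
from h import *
cv2.imwrite("pics/s3.png",cv2.resize(camrig.get_image("side")[100:220,230:390],None,fx=4.5,fy=4.5,interpolation=cv2.INTER_CUBIC))
E
```

```text
(no output)
```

View pics/s3.png

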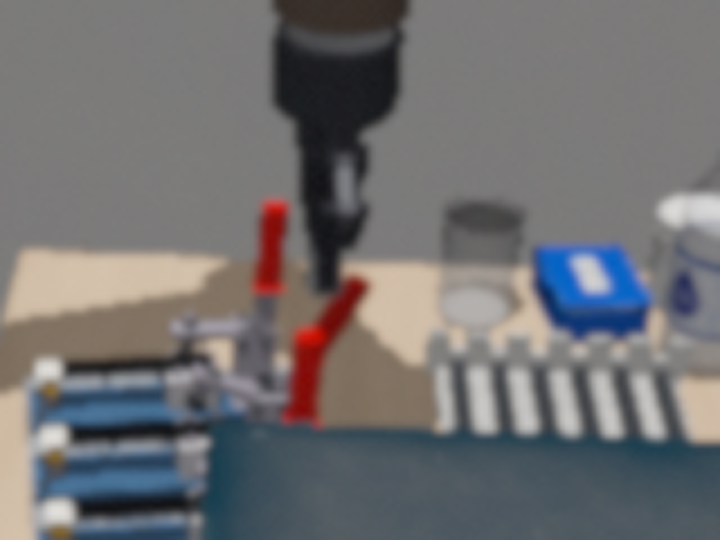

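The middle handle is leaning back, with its top at about (355,285), and the finger tip is against it at (325,285). The side handles are still upright. I'll continue along the arc.

In the tool's units: -43 mm / 1000 = -0.043, -39 mm / 1000 = -0.039.

Request:
jog_arm --pt "-0.008 0 0.004 0 0 0" --pt "-0.015 0 0.008 0 0 0" --pt "-0.022 0 0.013 0 0 0" --pt "-0.028 0 0.019 0 0 0" --pt "-0.034 0 0.025 0 0 0" --pt "-0.039 0 0.032 0 0 0" --pt "-0.043 0 0.039 0 0 0" --pt "-0.043 0 0.039 0 0 0"

```text
clock: 16.65
position: [637.9, 183.2, 131.0]
ee_rot: [-0.079, 0.997, -0.0, -0.001]
contact_force: [-0.2, -0.9, -0.1]
gripper_width: 0.1
grasp_force: 0.0
```

Request:
jog_arm --pt "-0.001 0 0.002 0 0 0" --pt "-0.002 0 0.004 0 0 0" --pt "-0.002 0 0.004 0 0 0" --pt "-0.002 0 0.004 0 0 0"

```text
clock: 17.05
position: [638.5, 183.2, 129.9]
ee_rot: [-0.079, 0.997, -0.0, -0.001]
contact_force: [-4.6, -0.1, 6.7]
gripper_width: -0.2
grasp_force: 4.2
```

In the tool's units: 4 mm / 1000 = 0.004, -2 mm / 1000 = -0.002.

Request:
jog_arm --pt "-0.001 0 0.002 0 0 0" --pt "-0.002 0 0.004 0 0 0" --pt "-0.002 0 0.004 0 0 0" --pt "-0.002 0 0.004 0 0 0" --pt "-0.002 0 0.004 0 0 0"

```text
clock: 17.55
position: [638.8, 183.2, 129.4]
ee_rot: [-0.08, 0.997, -0.001, -0.002]
contact_force: [-14.2, -0.1, 21.9]
gripper_width: 0.0
grasp_force: 12.9
```

```bash
python3 - <<'E'
from h import *
cv2.imwrite("pics/s4.png",cv2.resize(camrig.get_image("side")[100:220,230:390],None,fx=4.5,fy=4.5,interpolation=cv2.INTER_CUBIC))
E
```

```text
(no output)
```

View pics/s4.png

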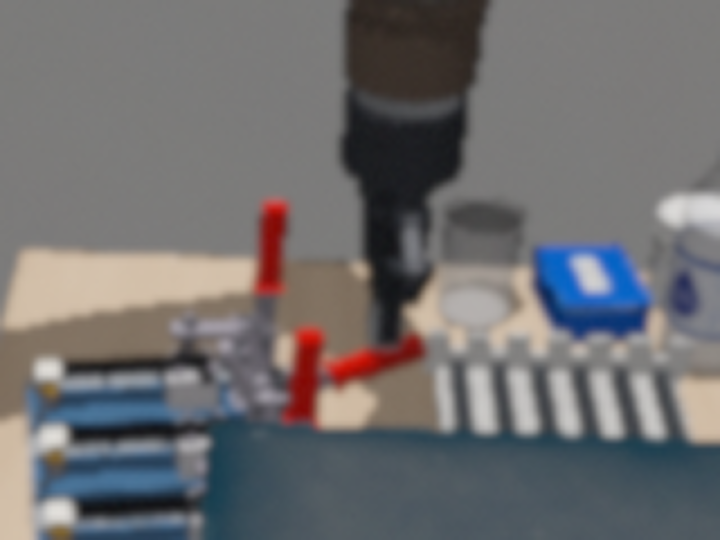

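The handle lies back at about 70°, from (335,372) to (420,345), against its hard stop (the force shot up). The others are upright. Now I retreat straight up.

In the tool's units: -130 mm / 1000 = -0.13, -120 mm / 1000 = -0.12.

Request:
jog_arm --pt "0 0 -0.006 0 0 0" --pt "0 0 -0.015 0 0 0" --pt "0 0 -0.04 0 0 0" --pt "0 0 -0.08 0 0 0" --pt "0 0 -0.12 0 0 0" --pt "0 0 -0.13 0 0 0" --pt "0 0 -0.13 0 0 0" --pt "0 0 -0.13 0 0 0"

```text
clock: 18.4
position: [641.1, 183.7, 253.0]
ee_rot: [-0.079, 0.997, -0.0, -0.001]
contact_force: [0.8, -0.0, -0.1]
gripper_width: -0.0
grasp_force: 0.0
```

```bash
python3 - <<'E'
from h import *
cv2.imwrite("pics/s5.png",cv2.resize(camrig.get_image("side")[100:240,220:390],None,fx=4,fy=4,interpolation=cv2.INTER_CUBIC))
E
```

```text
(no output)
```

View pics/s5.png

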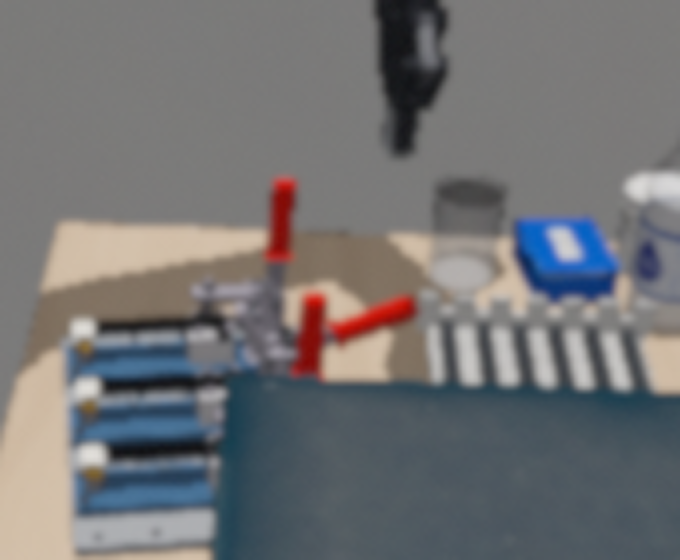

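The arm is clear and the middle handle lies back from (335,330) to (410,303). The other two are upright, and all tips are up. I'll measure the handle angle numerically.

```bash
python3 - <<'E'
from h import *
def reds(n,box):
    I=camrig.get_image(n).astype(int);b=I[...,0];g=I[...,1];r=I[...,2]
    m=((r>110)&(g<70)&(b<70)).astype(np.uint8);k,l,st,ce=cv2.connectedComponentsWithStats(m)
    for i in range(1,k):
        x,y=ce[i]
        if st[i,4]>15 and box[0]<x<box[2] and box[1]<y<box[3]:
            P=np.argwhere(l==i)[:,::-1].astype(float);d=np.linalg.svd(P-P.mean(0))[2][0];d*=np.sign(d[0]);print(n,st[i],ce[i].round(1),"slope",np.degrees(np.arctan2(d[1],d[0])).round(1))
reds("side",(270,130,350,240));reds("top",(160,100,290,210))
for p in([505.7,162,.157],[508,161,.157]):
  for t in(1.0,1.1,1.2,1.25):
    Q=W(p,[(68+r*np.sin(t),0,74+r*np.cos(t)) for r in(37,70,102)])
    a=proj("side",Q);b=proj("top",Q);d=a[2]-a[0];print(t,a.round(1).tolist(),np.degrees(np.arctan2(d[1],d[0])).round(1),b.round(1).tolist())
E
```

```text
side [287 145   7  21 106] [290.1 154.8] slope -84.9
side [293 174   8  20 110] [297.2 184.2] slope -81.0
side [303 174  21  11  99] [314.  179.2] slope -20.4
top [208 146   9  25 109] [211.8 157.9] slope 80.0
top [244 169   7  13  49] [246.8 174.7] slope 72.5
top [175 178   6   7  37] [177.3 181.1] slope 67.1
top [180 182   6   9  23] [182.9 186.9] slope -85.1
1.0 [[302.2, 181.7], [311.9, 176.2], [321.4, 170.7]] -29.8 [[213.9, 170.4], [211.5, 157.9], [209.0, 145.4]]
1.1 [[302.7, 182.6], [312.9, 177.9], [322.8, 173.2]] -25.0 [[214.0, 170.0], [211.7, 157.1], [209.3, 144.3]]
1.2 [[303.2, 183.5], [313.7, 179.6], [323.9, 175.8]] -20.3 [[214.1, 169.7], [211.9, 156.6], [209.7, 143.7]]
1.25 [[303.4, 184.0], [314.0, 180.5], [324.4, 177.2]] -18.0 [[214.2, 169.6], [212.0, 156.4], [209.9, 143.6]]
1.0 [[303.0, 181.9], [312.7, 176.4], [322.2, 170.9]] -29.7 [[214.4, 169.5], [211.9, 157.0], [209.4, 144.5]]
1.1 [[303.5, 182.8], [313.7, 178.1], [323.6, 173.4]] -25.0 [[214.5, 169.1], [212.1, 156.2], [209.7, 143.4]]
1.2 [[304.0, 183.7], [314.5, 179.9], [324.8, 176.1]] -20.3 [[214.6, 168.8], [212.3, 155.7], [210.1, 142.8]]
1.25 [[304.1, 184.2], [314.8, 180.8], [325.2, 177.4]] -17.9 [[214.6, 168.7], [212.5, 155.5], [210.3, 142.7]]
```

The measured slope of -20.4° corresponds to 1.2 rad, so the handle is fully back. Handing in.

```bash
python3 -c "
from bench import arm, camrig, sensors, job
print(job.job_done())"
```

```text
the job is handed in; nothing more can be done
None
```

I pressed all three strips to their stops from left to right and found the middle one soft (about 2.5 N just before the stop, against roughly 9 N for the other two); its handle is now fully back at about 1.2 rad, the left and right strips are still clamped, and the job is handed in.

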